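# Turn the roast samples round into the cupping rack

## Robot

A 6-joint arm with a two-finger parallel gripper is mounted at the origin on the work surface. World frame = base frame: x ahead of the robot, y to its left, z up, the work surface at z = 0. Lengths are in m, angles in rad, forces in N, time in s.
With the tool pointing down it reaches from about 0.275 to 0.85 m from the base axis. Payload 5.2 kg.
Tool frame: the origin (TCP) lies on the centre line of the jaws, within the pads' length; the fingertips stand 11 mm ahead of it and the grasp point (between the pads) lies 8 mm behind it; y points along the fingers, x is the direction in which the jaws open and shut, and the axes are right-handed (so a half turn about y gives the same grasp; the last joint's range is limited). The gripper opens to 85 mm and grips with 20 to 120 N. Pads are 22 mm wide; open, the fingers measure 114 mm over their backs; the gripper's body (76 mm by 85 mm) begins 54 mm behind the grasp point. The pads swing forward as they close: fully open they stand 13 mm farther back than shut.
Start: joints at [0.916, 0.259, 1.535, -0, 1.348, -0.203], TCP at [0.24, 0.495, 0.242] pointing down, gripper open.
Joint ranges: [-3.14, 3.14], [-0.91, 2.08], [0.19, 2.58], [-1.22, 4.36], [0.22, 2.71], [-3.12, 3.12]. Speed limits (rad/s): [2.57, 2.57, 3.14, 3.14, 3.14, 3.14].

## Interface

Orientations are given as a rotation vector (axis times angle).
In Python, from rig import * gives the robot as it stands. The module is installed in compiled form; this text tells all that it offers.
- The arm moves only by the shell command python3 -m creep 'ROWS' [OPENING] [FORCE]. ROWS is JSON, a list of rows, each an object of numbers: "tx", "ty", "tz": the shift along the tool's x, y, z in m; "yaw": the turn about the tool's y in rad. In form: [{"tx": .., "ty": .., "tz": .., "yaw": ..}, ...]. A call has 1 to 12 rows; each row shifts and turns the commanded pose from where the row before left it, along the tool's axes as they then stand; what a row does not reach is not made up. A row lasts 1/10 s, in which the tool goes at most 50 mm and 8.59 degrees, less where a joint would pass 70% of its speed; a pose out of reach is approached as far as the arm can. A call with a gripper value outside its range is refused whole. OPENING is the closure, from -1 (fully open) to 1 (shut), so that 0 is half open, set as the call begins (- or left out, the last holds). The fingers move at their own pace and stop on an object; FORCE is the grip in N (left out, the last holds). Time passes only in rows, so rows that do not move let the fingers close. It gives the time, the measured TCP pose, the force and the opening at its end, in the units of the state.
- read_state(): the state, without advancing time (a new reading comes with each control period).
- read_camera(name): name is "scene" or "side" or "wrist"; returns a dict with "frame" (400x640x3 uint8, red, green, blue), "camera_matrix" (3x3 intrinsics, pixels), "R" (3x3) and "t" (3): a world point X has camera coordinates R X + t. Camera axes: x right, y down, z forward; pixel columns grow to the right and rows downward; lengths in m; the calibration is good to about 2 mm. A picture is of the moment at which its call begins. There is no depth.
- hand_in(): hands the job in, once; it reports no verdict.
The state is a dict: "time_s": time; "joint_positions": joint angles; "qd": joint speeds; "tau": joint torques, N m; "ee_pos": TCP position; "tool_rot": TCP orientation; "ft_force": force on the tool from outside, world axes, zero at the start; "wrist_torque": the same for the moment, N m; "gripper_width": finger opening in m.
Only numpy, scipy, OpenCV 4.12 (cv2) and the standard library are available. Lean on these libraries where they do the work, as an engineer would, in place of code of your own. Each camera call takes 0.05 s, during which the arm holds its last target.

## Task

Four closed roast samples stand in a row on the coasters of the pale board, in the order they were roasted. Move them into the four compartments of the dark wooden rack in reverse order, so that the sample nearest the robot on the board ends up in the compartment farthest from the robot, the second nearest in the second farthest, and so on. Leave one sample standing upright on the floor of each compartment; set them down rather than dropping them, and do not tip any over.

Things in the scene. Friction and masses are not known exactly. Their poses are not given: they have to be found in the camera images.
- tin: Sample: squat round aluminium tin with a flat lid, 46 mm diameter, 56 mm high, about 0.1 kg, closed. Origin: centre of its underside, z up along its axis.
- tube: Sample: slim round steel tube with a black cap, 36 mm diameter, 88 mm high, about 0.14 kg, closed. Origin: centre of its underside, z up along its axis.
- canister: Sample: square steel canister with a dark lid, 40 x 40 mm (lid 41 x 41 mm), 72 mm high, about 0.15 kg, closed; its sides are parallel to its x and y and stand within 0.2 rad of the board's. Origin: centre of its underside, z up along its axis.
- jar: Sample: round white ceramic jar, 44 mm diameter and 60 mm high, with a fixed cork stopper of 28 mm diameter on top, 80 mm high in all, about 0.17 kg. Origin: centre of its underside, z up along its axis.
- board: The board the samples start on: pale wood, 290 x 80 x 12 mm with a 28 mm high cleat across each end; fixed. Origin: centre of its underside on the table. Its x runs along its length, away from the robot; z up. The four coasters lie along its x at -100.5, -33.5, 33.5 and 100.5 mm. Board and rack lie side by side, one left and one right of the middle, each with its own yaw within 0.3 rad of straight ahead; which is on which side varies.
- rack: The rack to be filled: dark wood walls on a black rubber base, 273 x 72 mm, 18 mm high, with four square open-topped compartments in a row; fixed. Origin: centre of its underside on the table. Its x runs along its length, away from the robot; z up. Compartment centres at x = -100.5 (nearest the robot), -33.5, 33.5 and 100.5 mm, y = 0. Compartments are 62 x 62 mm inside, floor 8 mm above the table, walls 5 mm thick and 10 mm above that floor.
- coaster_tin: Cork coaster, 58 mm diameter, 4 mm thick, fixed on the board, its top 16 mm above the table; the one that the tin stands on at the start, within 6 mm of its centre. All coasters look alike. Which of the four places it has on the board changes from start to start. Origin: centre of its underside.
- coaster_tube: Cork coaster, 58 mm diameter, 4 mm thick, fixed on the board, its top 16 mm above the table; the one that the tube stands on at the start, within 6 mm of its centre. All coasters look alike. Which of the four places it has on the board changes from start to start. Origin: centre of its underside.
- coaster_canister: Cork coaster, 58 mm diameter, 4 mm thick, fixed on the board, its top 16 mm above the table; the one that the canister stands on at the start, within 6 mm of its centre. All coasters look alike. Which of the four places it has on the board changes from start to start. Origin: centre of its underside.
- coaster_jar: Cork coaster, 58 mm diameter, 4 mm thick, fixed on the board, its top 16 mm above the table; the one that the jar stands on at the start, within 6 mm of its centre. All coasters look alike. Which of the four places it has on the board changes from start to start. Origin: centre of its underside.
Not all that is in view belongs to the job. Leave any green look-alike of the tin alone. What is shaped like the tube but orange is not meant.

How it is judged:
At the end, for the whole second after the job is handed in: Each sample stands upright (0.1 rad) on the floor (4 mm) of its compartment, within 18 mm of the centre along and across the rack: the n-th from the far end for the sample whose coaster is n-th from the robot's end of the board. All are released and at rest (((x of coaster_tin in the frame of board between -0.1155 and -0.0855 m and x of tin in the frame of rack between 0.0825 and 0.1185 m) or (x of coaster_tin in the frame of board between -0.0485 and -0.0185 m and x of tin in the frame of rack between 0.0155 and 0.0515 m) or (x of coaster_tin in the frame of board between 0.0185 and 0.0485 m and x of tin in the frame of rack between -0.0515 and -0.0155 m) or (x of coaster_tin in the frame of board between 0.0855 and 0.1155 m and x of tin in the frame of rack between -0.1185 and -0.0825 m)) and y of tin in the frame of rack between -0.018 and 0.018 m and z of tin in the frame of rack between 0.004 and 0.012 m and angle between each of tin, tube, canister, jar's own z axis and vertical below 0.1 rad and linear speed of each of tin, tube, canister, jar below 0.02 m/s and contact force between the fingers and tin below 0.1 N and ((x of coaster_tube in the frame of board between -0.1155 and -0.0855 m and x of tube in the frame of rack between 0.0825 and 0.1185 m) or (x of coaster_tube in the frame of board between -0.0485 and -0.0185 m and x of tube in the frame of rack between 0.0155 and 0.0515 m) or (x of coaster_tube in the frame of board between 0.0185 and 0.0485 m and x of tube in the frame of rack between -0.0515 and -0.0155 m) or (x of coaster_tube in the frame of board between 0.0855 and 0.1155 m and x of tube in the frame of rack between -0.1185 and -0.0825 m)) and y of tube in the frame of rack between -0.018 and 0.018 m and z of tube in the frame of rack between 0.004 and 0.012 m and contact force between the fingers and tube below 0.1 N and ((x of coaster_canister in the frame of board between -0.1155 and -0.0855 m and x of canister in the frame of rack between 0.0825 and 0.1185 m) or (x of coaster_canister in the frame of board between -0.0485 and -0.0185 m and x of canister in the frame of rack between 0.0155 and 0.0515 m) or (x of coaster_canister in the frame of board between 0.0185 and 0.0485 m and x of canister in the frame of rack between -0.0515 and -0.0155 m) or (x of coaster_canister in the frame of board between 0.0855 and 0.1155 m and x of canister in the frame of rack between -0.1185 and -0.0825 m)) and y of canister in the frame of rack between -0.018 and 0.018 m and z of canister in the frame of rack between 0.004 and 0.012 m and contact force between the fingers and canister below 0.1 N and ((x of coaster_jar in the frame of board between -0.1155 and -0.0855 m and x of jar in the frame of rack between 0.0825 and 0.1185 m) or (x of coaster_jar in the frame of board between -0.0485 and -0.0185 m and x of jar in the frame of rack between 0.0155 and 0.0515 m) or (x of coaster_jar in the frame of board between 0.0185 and 0.0485 m and x of jar in the frame of rack between -0.0515 and -0.0155 m) or (x of coaster_jar in the frame of board between 0.0855 and 0.1155 m and x of jar in the frame of rack between -0.1185 and -0.0825 m)) and y of jar in the frame of rack between -0.018 and 0.018 m and z of jar in the frame of rack between 0.004 and 0.012 m and contact force between the fingers and jar below 0.1 N); the robot touches nothing.
It fails at once if a sample is tipped over (more than 0.8 rad) (angle between any of tin, tube, canister, jar's own z axis and vertical above 0.8 rad).
It fails at once if a sample is dropped (falls free of the fingers faster than 0.7 m/s, some 25 mm) ((linear speed of tin above 0.7 m/s and contact force between the fingers and tin below 0.05 N) or (linear speed of tube above 0.7 m/s and contact force between the fingers and tube below 0.05 N) or (linear speed of canister above 0.7 m/s and contact force between the fingers and canister below 0.05 N) or (linear speed of jar above 0.7 m/s and contact force between the fingers and jar below 0.05 N)).
It also fails if it takes over 128 s, if anything falls off the work surface, if the arm or the gripper's body presses on something with over 40 N, if the wrist force passes 120 N, or if a joint passes its speed limit or range.

## Working session

There is one attempt and no reset: what is moved stays moved. The work goes in short steps, Python scripts to look and compute and a shell command to move; the robot and the scene stay as the last step left them, time stands still between calls to the robot, and variables do not carry over. Pictures are saved under pics/ and viewed, and the job is handed in when it is done.

```bash
mkdir -p pics; python3 - <<'E'
from rig import *
import cv2
s=read_state(); print({k:s[k] for k in s})
for n in("scene","side","wrist"):
    c=read_camera(n); cv2.imwrite(f"pics/{n}0.png",c["frame"][:,:,::-1]); print(n,c["camera_matrix"],c["R"],c["t"])
E
```

```text
{'time_s': 0.0, 'joint_positions': array([ 9.16191636e-01,  2.59318682e-01,  1.53611621e+00,  5.05647495e-06,
        1.34800574e+00, -2.02806180e-01]), 'qd': array([-0.00045893,  0.00049822,  0.00096015, -0.00067041,  0.00104146,
        0.00042915]), 'tau': array([-4.04480006e-04, -4.46026146e+01, -2.90571320e+01, -1.60463255e-04,
        1.10410951e-02,  1.11699535e-05]), 'ee_pos': array([0.23977515, 0.49439883, 0.24147448]), 'tool_rot': array([-1.3903529 , -0.86895955,  0.87180208]), 'ft_force': array([-0.58547162,  0.21903007,  0.03739091]), 'wrist_torque': array([-0.04028788, -0.02795996, -0.04491852]), 'gripper_width': 0.08562364305553867}
scene [[518.94332192   0.         319.55829951]
 [  0.         518.94332192 199.149473  ]
 [  0.           0.           1.        ]] [[-0.25356477  0.96723447  0.01274322]
 [ 0.82956553  0.22421215 -0.51141954]
 [-0.49751979 -0.11910664 -0.85923668]] [ 0.16579129 -0.39755372  1.27136066]
side [[397.09278946   0.         315.90495101]
 [  0.         397.09278946 199.36205034]
 [  0.           0.           1.        ]] [[ 0.8460721  -0.53305101  0.00431465]
 [-0.31777911 -0.51085259 -0.79877786]
 [ 0.42799349  0.67445256 -0.6016106 ]] [-0.44629804  0.1601422   0.57860181]
wrist [[293.64373174   0.         319.58514706]
 [  0.         293.64373174 201.39735254]
 [  0.           0.           1.        ]] [[ 0.43667661  0.89961784 -0.00113166]
 [ 0.85513029 -0.41469091  0.31110069]
 [ 0.27940244 -0.13681811 -0.95037628]] [-0.54891204 -0.04003278  0.37944852]
```

View pics/scene0.png

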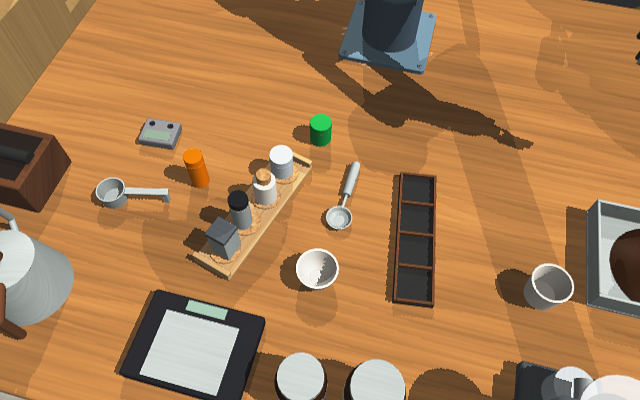

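View pics/side0.png

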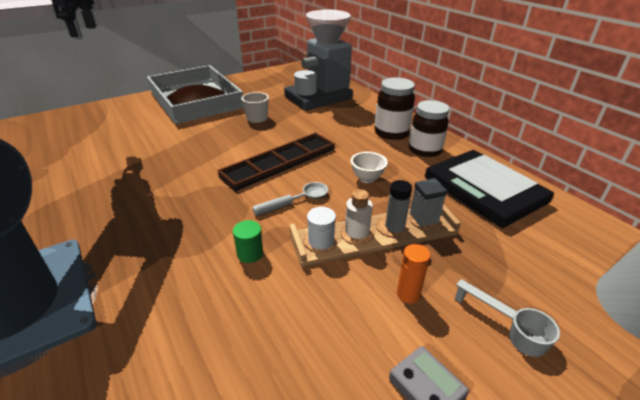

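View pics/wrist0.png

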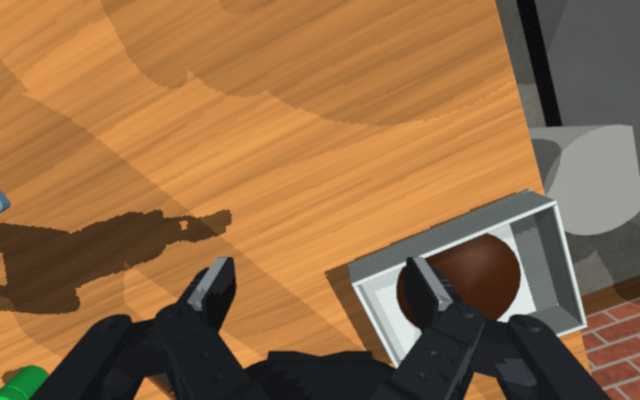

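```bash
python3 - <<'E'
import cv2
a=cv2.imread("pics/scene0.png")
cv2.imwrite("pics/c1.png",cv2.resize(a[135:285,180:325],None,fx=4,fy=4,interpolation=cv2.INTER_CUBIC)[:600])
cv2.imwrite("pics/c2.png",cv2.resize(a[165:315,380:450],None,fx=4,fy=4,interpolation=cv2.INTER_CUBIC)[:600])
b=cv2.imread("pics/side0.png")
cv2.imwrite("pics/c3.png",cv2.resize(b[125:270,210:470],None,fx=3,fy=3,interpolation=cv2.INTER_CUBIC))
E
```

```text
(no output)
```

View pics/c1.png

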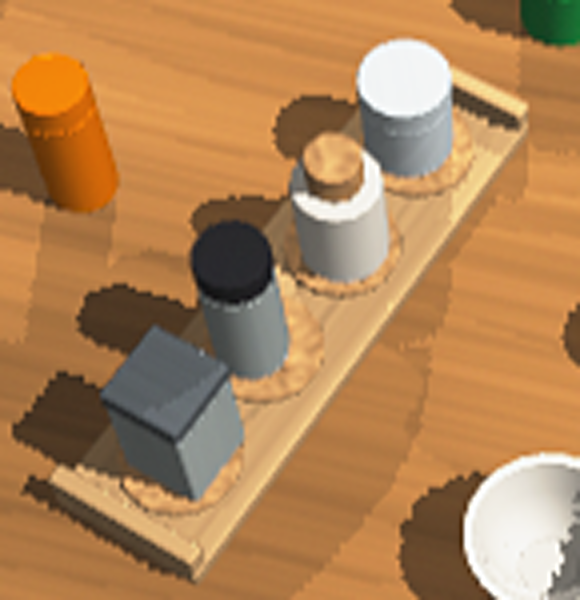

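View pics/c2.png

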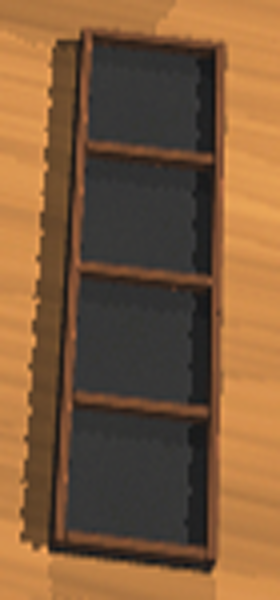

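View pics/c3.png

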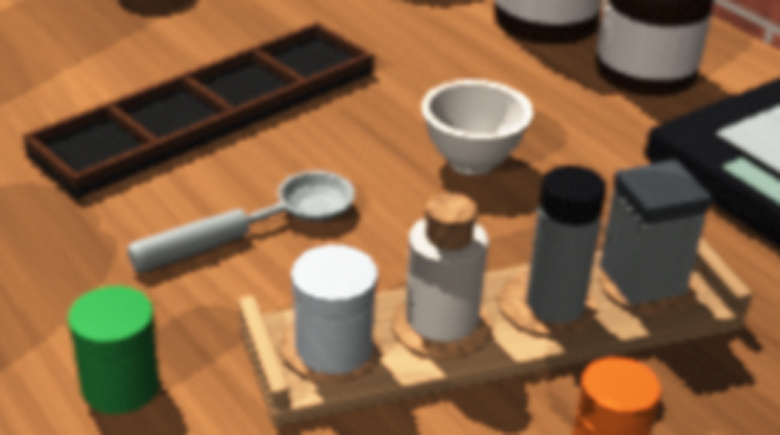

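```bash
cat > h.py <<'E'
import numpy as np, cv2
from rig import *
from scipy.spatial.transform import Rotation as Ro
def ray(c,uv):
    K=c["camera_matrix"];R=np.array(c["R"]);t=np.array(c["t"])
    d=R.T@np.linalg.inv(K)@np.array([uv[0],uv[1],1.]);return -R.T@t,d
def onz(c,uv,z):
    o,d=ray(c,uv);return o+d*(z-o[2])/d[2]
def tri(c1,p1,c2,p2):
    A=[];b=[]
    for c,p in((c1,p1),(c2,p2)):
        o,d=ray(c,p);d=d/np.linalg.norm(d);M=np.eye(3)-np.outer(d,d);A.append(M);b.append(M@o)
    return np.linalg.lstsq(np.vstack(A),np.hstack(b),rcond=None)[0]
def proj(c,X):
    p=np.asarray(c["R"])@np.asarray(X)+c["t"];p=c["camera_matrix"]@p;return p[:2]/p[2]
E
python3 - <<'E'
from h import *
np.set_printoptions(precision=4,suppress=True)
S=read_camera("scene");D=read_camera("side")
s1=lambda u,v:(180+u/4-.4,135+v/4-.4); s2=lambda u,v:(380+u/4-.4,165+v/4-.4); s3=lambda u,v:(210+u/3-.33,125+v/3-.33)
for n,a,b,z in(("tin",(404,78),(335,273),.072),("jar",(333,158),(451,208),.096),("tube",(232,253),(572,187),.104)):
    print(n,onz(S,s1(*a),z),onz(D,s3(*b),z),tri(S,s1(*a),D,s3(*b)))
print("can",[onz(S,s1(*p),.088) for p in((155,326),(230,372),(177,440),(100,395))])
print("rackS",[onz(S,s2(*p),.018) for p in((83,30),(223,43),(213,555),(57,543))])
print("rackD",[onz(D,s3(*p),.018) for p in((25,142),(77,187),(374,62),(318,23))])
print("board floor corners S",[onz(S,s1(*p),z) for p,z in(((527,120),.012),((197,580),0.),((50,470),.028),((527,107),.028),((197,565),.028))])
s=read_state();print(Ro.from_rotvec(s["tool_rot"]).as_matrix())
E
```

```text
tin [ 0.4544 -0.1308  0.072 ] [ 0.4538 -0.1328  0.072 ] [ 0.4542 -0.1313  0.071 ]
jar [ 0.5219 -0.1427  0.096 ] [ 0.5213 -0.1438  0.096 ] [ 0.5217 -0.143   0.0954]
tube [ 0.586  -0.1678  0.104 ] [ 0.582  -0.1716  0.104 ] [ 0.5847 -0.1688  0.1014]
can [array([ 0.6215, -0.193 ,  0.088 ]), array([ 0.6344, -0.1538,  0.088 ]), array([ 0.6711, -0.1647,  0.088 ]), array([ 0.6595, -0.204 ,  0.088 ])]
rackS [array([0.3973, 0.1009, 0.018 ]), array([0.3866, 0.1704, 0.018 ]), array([0.6544, 0.2044, 0.018 ]), array([0.6666, 0.1375, 0.018 ])]
rackD [array([0.3835, 0.16  , 0.018 ]), array([0.3928, 0.0895, 0.018 ]), array([0.6574, 0.125 , 0.018 ]), array([0.6549, 0.2035, 0.018 ])]
board floor corners S [array([ 0.4227, -0.0781,  0.012 ]), array([ 0.6983, -0.1587,  0.    ]), array([ 0.6751, -0.2333,  0.028 ]), array([ 0.4256, -0.0773,  0.028 ]), array([ 0.7013, -0.1536,  0.028 ])]
[[ 0.4366 -0.0005 -0.8997]
 [ 0.8997 -0.0007  0.4366]
 [-0.0009 -1.      0.0002]]
```

Candidates (scene pixels): the samples on the board, nearest first, are the white-lidded tin at (281,154), jar at (263,174), tube with black cap at (238,198) and canister at (221,231). The look-alikes off the board are the green tin (320,130) and the orange tube (195,168), so I leave those alone. The enlarged crop confirms this choice. I take the tube first.

```bash
cat >> h.py <<'E'
def go(x,y,z,h):
    s=read_state();p=s["ee_pos"];R=Ro.from_rotvec(s["tool_rot"]).as_matrix();h0=np.arctan2(R[1,0],R[0,0])
    d=R.T@(np.array([x,y,z])-p)
    print("t",round(s["time_s"],2),"pos",p.round(4),"h",round(h0,4),"tx ty tz",d.round(4),"yaw",round(h0-h,4),"w",round(s["gripper_width"],4),"F",s["ft_force"].round(1),"tilt",R[2].round(4))
E
python3 -c "
from h import *
go(.5847,-.1688,.24,1.30)"
```

```text
t 0.25 pos [0.2399 0.4946 0.2419] h 1.119 tx ty tz [-0.4464  0.0022 -0.5998] yaw -0.181 w 0.0854 F [0.5 0.8 0.4] tilt [-9.e-04 -1.e+00  2.e-04]
```

```bash
python3 -m creep '[{"tx":-0.01,"tz":-0.013,"yaw":-0.018},{"tx":-0.02,"tz":-0.027,"yaw":-0.018},{"tx":-0.022,"tz":-0.03},{"tx":-0.022,"tz":-0.03},{"tx":-0.022,"tz":-0.03},{"tx":-0.022,"tz":-0.03},{"tx":-0.022,"tz":-0.03},{"tx":-0.022,"tz":-0.03},{"tx":-0.022,"tz":-0.03},{"tx":-0.022,"tz":-0.03},{"tx":-0.022,"tz":-0.03},{"tx":-0.022,"tz":-0.03}]' -1; python3 -c "
from h import *
go(.5847,-.1688,.24,1.30)"
```

```text
t 0.25 pos [0.2399 0.4946 0.2419] h 1.119 tx ty tz [-0.4464  0.0022 -0.5998] yaw -0.181 w 0.0854 F [0.5 0.8 0.4] tilt [-9.e-04 -1.e+00  2.e-04]schema error: expected keys tx, ty, tz, yaw
```

```bash
python3 -m creep '[{"tx":-0.01,"ty":0,"tz":-0.013,"yaw":-0.018},{"tx":-0.02,"ty":0,"tz":-0.027,"yaw":-0.018},{"tx":-0.022,"ty":0,"tz":-0.03,"yaw":0},{"tx":-0.022,"ty":0,"tz":-0.03,"yaw":0},{"tx":-0.022,"ty":0,"tz":-0.03,"yaw":0},{"tx":-0.022,"ty":0,"tz":-0.03,"yaw":0},{"tx":-0.022,"ty":0,"tz":-0.03,"yaw":0},{"tx":-0.022,"ty":0,"tz":-0.03,"yaw":0},{"tx":-0.022,"ty":0,"tz":-0.03,"yaw":0},{"tx":-0.022,"ty":0,"tz":-0.03,"yaw":0},{"tx":-0.022,"ty":0,"tz":-0.03,"yaw":0},{"tx":-0.022,"ty":0,"tz":-0.03,"yaw":0}]' -1; python3 -c "
from h import *
go(.5847,-.1688,.24,1.30)"
```

```text
time_s: 1.45
ee_pos: [0.4496, 0.1268, 0.2424]
tool_rot: [-1.378, -0.898, 0.897]
ft_force: [1.2, 0.3, 0.3]
gripper_width: 0.0855
t 1.45 pos [0.4496 0.1268 0.2424] h 1.1549 tx ty tz [-0.2158  0.0024 -0.243 ] yaw -0.1451 w 0.0855 F [1.2 0.3 0.3] tilt [ 2.e-04 -1.e+00 -2.e-04]
```

```bash
python3 - <<'E'
from h import *
import pickle
c=read_camera("wrist");c=read_camera("wrist"); pickle.dump(c,open("w1.pkl","wb"))
cv2.imwrite("pics/w1.png",c["frame"][:,:,::-1])
for n,p in(("racknear",(.425,.14,.018)),("rackfar",(.626,.167,.018))): print(n,proj(c,p))
E
```

```text
racknear [324.20207384 146.0473074 ]
rackfar [400.42699059 271.97951302]
```

View pics/w1.png

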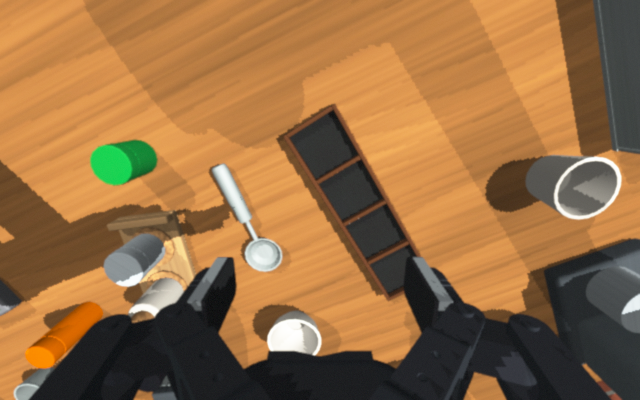

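The wrist view shows the rack, with compartment centres near (324,146) and (397,270). That agrees with my scene estimate to 1–2 px.

```bash
python3 - <<'E'
from h import *
import pickle
np.set_printoptions(precision=4,suppress=True)
for f,n in(("pics/scene0.png","scene"),("pics/side0.png","side"),("pics/w1.png","w")):
    c=pickle.load(open("w1.pkl","rb")) if n=="w" else read_camera(n)
    a=cv2.imread(f)
    hsv=cv2.cvtColor(a,cv2.COLOR_BGR2HSV)
    # restrict to rack area (projected with margin)
    q=[proj(c,p) for p in((.37,.08,.018),(.36,.19,.018),(.68,.225,.018),(.69,.115,.018))]
    m=np.zeros(a.shape[:2],np.uint8);cv2.fillConvexPoly(m,np.array(q).astype(int),255)
    # dark floors: grey dark low-sat
    fl=((hsv[...,2]<75)&(hsv[...,1]<90)&(m>0)).astype(np.uint8)
    k,lab,st,ce=cv2.connectedComponentsWithStats(fl,connectivity=4)
    for i in range(1,k):
        if st[i,4]>150:
            print(n,st[i],onz(c,ce[i],.008)[:2])
E
python3 -m creep '[{"tx":-0.02,"ty":0,"tz":-0.022,"yaw":-0.015},{"tx":-0.022,"ty":0,"tz":-0.025,"yaw":-0.03},{"tx":-0.022,"ty":0,"tz":-0.025,"yaw":-0.03},{"tx":-0.022,"ty":0,"tz":-0.025,"yaw":-0.03},{"tx":-0.022,"ty":0,"tz":-0.025,"yaw":-0.03},{"tx":-0.022,"ty":0,"tz":-0.025,"yaw":-0.01},{"tx":-0.022,"ty":0,"tz":-0.02,"yaw":0},{"tx":-0.022,"ty":0,"tz":-0.02,"yaw":0},{"tx":-0.022,"ty":0,"tz":-0.02,"yaw":0},{"tx":-0.015,"ty":0,"tz":-0.01,"yaw":0},{"tx":-0.015,"ty":0,"tz":-0.01,"yaw":0},{"tx":0,"ty":0,"tz":0,"yaw":0}]'; python3 -c "
from h import *
go(.5847,-.1688,.24,1.30)"
```

```text
scene [402 176  32  27 738] [0.4215 0.1415]
scene [400 204  33  30 825] [0.4886 0.1502]
scene [398 234  35  32 920] [0.5557 0.1586]
scene [ 396  267   36   34 1049] [0.6225 0.1676]
side [301 137  26  13 190] [0.6301 0.1755]
side [278 146  27  14 217] [0.563  0.1662]
side [253 155  28  15 252] [0.4954 0.1577]
side [226 164  30  17 292] [0.4282 0.1485]
w [ 291  111   66   68 2472] [0.4247 0.1396]
w [ 320  161   63   59 2075] [0.4921 0.1483]
w [ 346  205   59   53 1743] [0.5594 0.1571]
w [ 371  245   65   62 1974] [0.6397 0.1689]
time_s: 2.85
ee_pos: [0.5938, -0.1592, 0.242]
tool_rot: [-1.326, -1.006, 1.007]
ft_force: [0.0, 0.6, 0.7]
gripper_width: 0.0855
t 2.85 pos [ 0.5938 -0.1592  0.242 ] h 1.2992 tx ty tz [-0.0117  0.002   0.0062] yaw -0.0008 w 0.0855 F [0.  0.6 0.7] tilt [-3.e-04 -1.e+00  2.e-04]
```

```bash
python3 - <<'E'
from h import *
import pickle
c=read_camera("wrist"); pickle.dump(c,open("w2.pkl","wb"))
cv2.imwrite("pics/w2.png",c["frame"][:,:,::-1])
for n,p in(("tin",(.4542,-.1313,.072)),("jar",(.5217,-.143,.096)),("tube",(.5847,-.1688,.104)),("can",(.6466,-.1789,.088))): print(n,proj(c,p))
E
```

```text
tin [308.30034051  33.27979592]
jar [315.82613357 112.32355377]
tube [307.63366141 187.00659204]
can [315.40952368 239.48969965]
```

View pics/w2.png

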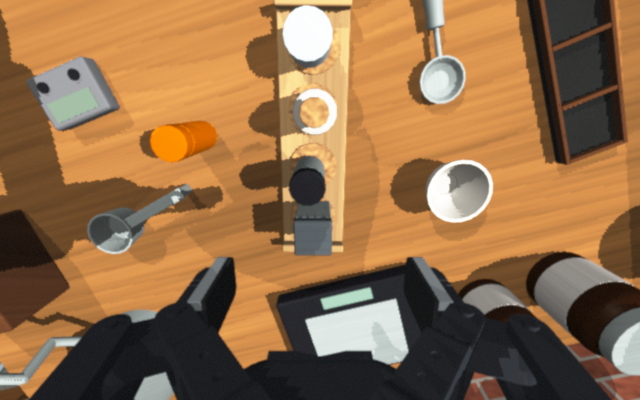

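The wrist view shows the tin (307,34), cork (315,112), tube cap (307,186) and canister lid (313,237), all within 2 px of my estimates. Next I align over the tube and descend.

```bash
python3 -m creep '[{"tx":-0.006,"ty":0.002,"tz":0.003,"yaw":0},{"tx":-0.006,"ty":0.01,"tz":0.003,"yaw":0},{"tx":0,"ty":0.02,"tz":0,"yaw":0},{"tx":0,"ty":0.02,"tz":0,"yaw":0},{"tx":0,"ty":0.02,"tz":0,"yaw":0},{"tx":0,"ty":0.02,"tz":0,"yaw":0},{"tx":0,"ty":0.02,"tz":0,"yaw":0},{"tx":0,"ty":0.02,"tz":0,"yaw":0},{"tx":0,"ty":0.02,"tz":0,"yaw":0},{"tx":0,"ty":0.015,"tz":0,"yaw":0},{"tx":0,"ty":0.01,"tz":0,"yaw":0},{"tx":0,"ty":0,"tz":0,"yaw":0}]'; python3 -c "
from h import *
go(.5847,-.1688,.063,1.30)"
```

```text
time_s: 4.1
ee_pos: [0.583, -0.1673, 0.0636]
tool_rot: [-1.322, -1.006, 1.008]
ft_force: [0.4, 1.1, -0.3]
gripper_width: 0.0855
t 4.1 pos [ 0.583  -0.1673  0.0636] h 1.3002 tx ty tz [-0.001   0.0006 -0.002 ] yaw 0.0002 w 0.0855 F [ 0.4  1.1 -0.3] tilt [ 7.0e-04 -1.0e+00  3.4e-03]
```

Aligned to within 2 mm, so I close gently.

```bash
python3 -m creep '[{"tx":-0.001,"ty":0,"tz":-0.002,"yaw":0},{"tx":0,"ty":0,"tz":0,"yaw":0},{"tx":0,"ty":0,"tz":0,"yaw":0},{"tx":0,"ty":0,"tz":0,"yaw":0},{"tx":0,"ty":0,"tz":0,"yaw":0},{"tx":0,"ty":0,"tz":0,"yaw":0},{"tx":0,"ty":0,"tz":0,"yaw":0},{"tx":0,"ty":0,"tz":0,"yaw":0}]' 1 30; python3 -m creep '[{"tx":0,"ty":0,"tz":0,"yaw":0},{"tx":0,"ty":0,"tz":0,"yaw":0},{"tx":0,"ty":0,"tz":0,"yaw":0}]'
```

```text
time_s: 4.9
ee_pos: [0.5867, -0.17, 0.0662]
tool_rot: [-1.327, -1.008, 1.007]
ft_force: [-0.4, -0.3, 5.3]
gripper_width: 0.0353
time_s: 5.2
ee_pos: [0.5867, -0.17, 0.0662]
tool_rot: [-1.327, -1.008, 1.007]
ft_force: [-0.7, -0.5, 6.4]
gripper_width: 0.0353
```

```bash
python3 -m creep '[{"tx":0,"ty":-0.005,"tz":0,"yaw":0},{"tx":0,"ty":-0.01,"tz":0,"yaw":0},{"tx":0,"ty":-0.015,"tz":0,"yaw":0},{"tx":0,"ty":-0.02,"tz":0,"yaw":0},{"tx":0,"ty":-0.02,"tz":0,"yaw":0},{"tx":0,"ty":-0.02,"tz":0,"yaw":0},{"tx":0,"ty":-0.02,"tz":0,"yaw":0},{"tx":0,"ty":-0.005,"tz":0,"yaw":0},{"tx":0,"ty":0,"tz":0,"yaw":0}]'; python3 -c "
from h import *
go(.4922,.1493,.18,1.702)"
```

```text
time_s: 6.1
ee_pos: [0.5865, -0.1697, 0.1812]
tool_rot: [-1.327, -1.008, 1.007]
ft_force: [0.1, -0.2, -0.9]
gripper_width: 0.0358
t 6.1 pos [ 0.5865 -0.1697  0.1812] h 1.3001 tx ty tz [0.2822 0.0008 0.1762] yaw -0.4019 w 0.0358 F [ 0.1 -0.2 -0.9] tilt [-3.0e-04 -1.0e+00 -1.8e-03]
```

```bash
python3 -m creep '[{"tx":0.01,"ty":0,"tz":0.006,"yaw":0},{"tx":0.018,"ty":0,"tz":0.011,"yaw":0},{"tx":0.028,"ty":0,"tz":0.0175,"yaw":0},{"tx":0.028,"ty":0,"tz":0.0175,"yaw":0},{"tx":0.028,"ty":0,"tz":0.0175,"yaw":0},{"tx":0.028,"ty":0,"tz":0.0175,"yaw":0},{"tx":0.028,"ty":0,"tz":0.0175,"yaw":0},{"tx":0.028,"ty":0,"tz":0.0175,"yaw":0},{"tx":0.028,"ty":0,"tz":0.0175,"yaw":0},{"tx":0.028,"ty":0,"tz":0.0175,"yaw":0},{"tx":0.018,"ty":0,"tz":0.011,"yaw":0},{"tx":0.012,"ty":0,"tz":0.0075,"yaw":0}]';  python3 -m creep '[{"tx":0,"ty":0,"tz":0,"yaw":-0.03},{"tx":0,"ty":0,"tz":0,"yaw":-0.06},{"tx":0,"ty":0,"tz":0,"yaw":-0.08},{"tx":0,"ty":0,"tz":0,"yaw":-0.08},{"tx":0,"ty":0,"tz":0,"yaw":-0.08},{"tx":0,"ty":0,"tz":0,"yaw":-0.05},{"tx":0,"ty":0,"tz":0,"yaw":-0.02},{"tx":0,"ty":0,"tz":0,"yaw":0},{"tx":0,"ty":0,"tz":0,"yaw":0}]'; python3 -c "
from h import *
go(.4922,.1493,.058,1.702)"
```

```text
time_s: 7.3
ee_pos: [0.49, 0.1517, 0.1795]
tool_rot: [-1.322, -1.008, 1.01]
ft_force: [-0.3, -0.3, -2.5]
gripper_width: 0.0356
time_s: 8.2
ee_pos: [0.4925, 0.1488, 0.1802]
tool_rot: [-1.146, -1.303, 1.303]
ft_force: [-0.6, -1.1, -1.8]
gripper_width: 0.0354
t 8.2 pos [0.4925 0.1488 0.1802] h 1.6989 tx ty tz [0.0006 0.1222 0.0002] yaw -0.0031 w 0.0354 F [-0.6 -1.1 -1.8] tilt [-1.e-04 -1.e+00  3.e-04]
```

```bash
python3 -m creep '[{"tx":0,"ty":0.008,"tz":0,"yaw":0},{"tx":0,"ty":0.018,"tz":0,"yaw":0},{"tx":0,"ty":0.02,"tz":0,"yaw":0},{"tx":0,"ty":0.02,"tz":0,"yaw":0},{"tx":0,"ty":0.02,"tz":0,"yaw":0},{"tx":0,"ty":0.014,"tz":0,"yaw":0},{"tx":0,"ty":0.008,"tz":0,"yaw":0},{"tx":0,"ty":0,"tz":0,"yaw":0}]'; python3 - <<'E'
from h import *
go(.4922,.1493,.058,1.702)
a=read_camera("scene")["frame"];b=read_camera("side")["frame"]
A=cv2.resize(a[110:310,340:500],None,fx=2.5,fy=2.5);B=cv2.resize(b[60:260,190:350],None,fx=2.5,fy=2.5)
cv2.imwrite("pics/p1.png",np.hstack([A,B])[:,:,::-1])
E
```

```text
time_s: 9.0
ee_pos: [0.4916, 0.1489, 0.071]
tool_rot: [-1.143, -1.302, 1.305]
ft_force: [0.5, 0.5, -1.9]
gripper_width: 0.0353
t 9.0 pos [0.4916 0.1489 0.071 ] h 1.6998 tx ty tz [ 0.0003  0.013  -0.0007] yaw -0.0022 w 0.0353 F [ 0.5  0.5 -1.9] tilt [ 1.0e-04 -1.0e+00  2.6e-03]
```

View pics/p1.png

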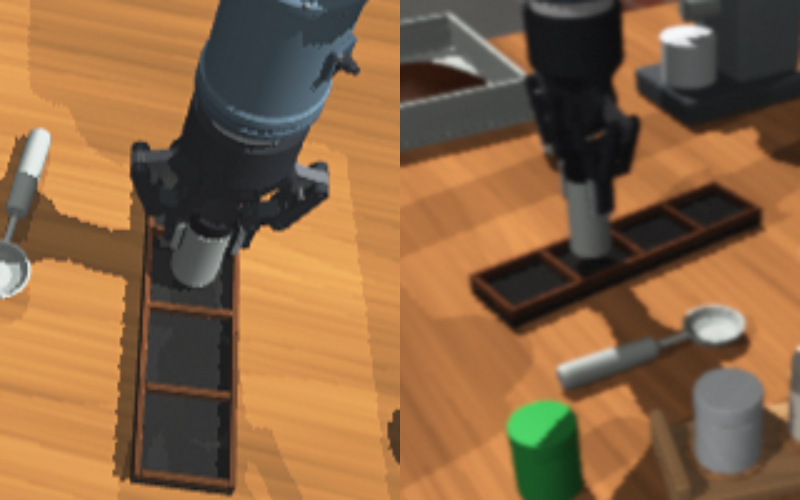

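The tube hangs over the second compartment, and is upright in both views: (200,260) on the left, (590,230) on the right. I lower it slowly.

```bash
python3 -m creep '[{"tx":0,"ty":0.004,"tz":0,"yaw":0},{"tx":0,"ty":0.004,"tz":0,"yaw":0},{"tx":0,"ty":0.002,"tz":0,"yaw":0},{"tx":0,"ty":0,"tz":0,"yaw":0},{"tx":0,"ty":0,"tz":0,"yaw":0}]';python3 -m creep '[{"tx":0,"ty":0.001,"tz":0,"yaw":0},{"tx":0,"ty":0,"tz":0,"yaw":0}]';python3 -m creep '[{"tx":0,"ty":0.001,"tz":0,"yaw":0},{"tx":0,"ty":0,"tz":0,"yaw":0}]'; python3 -m creep '[{"tx":0,"ty":0.001,"tz":0,"yaw":0},{"tx":0,"ty":0,"tz":0,"yaw":0}]'
```

```text
time_s: 9.6
ee_pos: [0.4926, 0.149, 0.0624]
tool_rot: [-1.145, -1.304, 1.304]
ft_force: [-0.6, 0.4, -0.9]
gripper_width: 0.0354
time_s: 9.8
ee_pos: [0.4925, 0.149, 0.0613]
tool_rot: [-1.145, -1.304, 1.304]
ft_force: [0.3, 0.8, -1.5]
gripper_width: 0.0355
time_s: 10.0
ee_pos: [0.4924, 0.149, 0.0602]
tool_rot: [-1.145, -1.304, 1.304]
ft_force: [0.3, 0.1, -0.5]
gripper_width: 0.0355
time_s: 10.2
ee_pos: [0.4924, 0.149, 0.0592]
tool_rot: [-1.145, -1.304, 1.304]
ft_force: [0.4, 0.1, -1.4]
gripper_width: 0.0353
```

```bash
python3 -m creep '[{"tx":0,"ty":0.001,"tz":0,"yaw":0},{"tx":0,"ty":0,"tz":0,"yaw":0}]';python3 -m creep '[{"tx":0,"ty":0.001,"tz":0,"yaw":0},{"tx":0,"ty":0,"tz":0,"yaw":0}]'
```

```text
time_s: 10.4
ee_pos: [0.4926, 0.149, 0.0583]
tool_rot: [-1.145, -1.304, 1.304]
ft_force: [0.4, -0.3, -1.4]
gripper_width: 0.0351
time_s: 10.6
ee_pos: [0.4927, 0.1491, 0.0582]
tool_rot: [-1.146, -1.304, 1.304]
ft_force: [-3.4, -1.4, 7.8]
gripper_width: 0.0352
```

```bash
python3 -m creep '[{"tx":0,"ty":0.001,"tz":0,"yaw":0},{"tx":0,"ty":0,"tz":0,"yaw":0}]'
```

```text
time_s: 10.8
ee_pos: [0.4928, 0.1491, 0.0582]
tool_rot: [-1.146, -1.305, 1.304]
ft_force: [-5.6, -0.5, 16.1]
gripper_width: 0.0352
```

The tube touches down at the predicted height. I relieve the load, open and rise.

```bash
python3 -m creep '[{"tx":0,"ty":-0.0015,"tz":0,"yaw":0},{"tx":0,"ty":0,"tz":0,"yaw":0}]'; python3 -m creep '[{"tx":0,"ty":0,"tz":0,"yaw":0},{"tx":0,"ty":0,"tz":0,"yaw":0},{"tx":0,"ty":0,"tz":0,"yaw":0},{"tx":0,"ty":0,"tz":0,"yaw":0},{"tx":0,"ty":0,"tz":0,"yaw":0},{"tx":0,"ty":0,"tz":0,"yaw":0},{"tx":0,"ty":0,"tz":0,"yaw":0},{"tx":0,"ty":0,"tz":0,"yaw":0}]' -1; python3 -m creep '[{"tx":0,"ty":-0.005,"tz":0,"yaw":0},{"tx":0,"ty":-0.01,"tz":0,"yaw":0},{"tx":0,"ty":-0.02,"tz":0,"yaw":0},{"tx":0,"ty":-0.03,"tz":0,"yaw":0},{"tx":0,"ty":-0.03,"tz":0,"yaw":0},{"tx":0,"ty":-0.02,"tz":0,"yaw":0},{"tx":0,"ty":-0.01,"tz":0,"yaw":0},{"tx":0,"ty":0,"tz":0,"yaw":0}]'; python3 - <<'E'
from h import *
a=read_camera("scene");b=read_camera("side");w=read_camera("wrist")
print(proj(w,(.4922,.1493,.096)))
A=cv2.resize(w["frame"][60:360],None,fx=1,fy=1);B=cv2.resize(b["frame"][100:250,190:350],None,fx=2,fy=2)
B=B[:300]
cv2.imwrite("pics/p2.png",np.hstack([A[:,180:620],B])[:,:,::-1])
go(.5217,-.143,.18,1.30)
E
```

```text
time_s: 11.0
ee_pos: [0.4928, 0.1491, 0.0582]
tool_rot: [-1.146, -1.305, 1.303]
ft_force: [-1.2, 0.1, 6.1]
gripper_width: 0.0353
time_s: 11.8
ee_pos: [0.4925, 0.149, 0.0578]
tool_rot: [-1.145, -1.304, 1.304]
ft_force: [1.2, 0.2, 0.1]
gripper_width: 0.0851
time_s: 12.6
ee_pos: [0.4934, 0.1492, 0.1846]
tool_rot: [-1.148, -1.307, 1.302]
ft_force: [0.7, -0.1, -0.2]
gripper_width: 0.0853
[320.33962461 212.43918519]
t 12.75 pos [0.4917 0.149  0.1818] h 1.7 tx ty tz [-0.2934  0.0017  0.0079] yaw 0.4 w 0.0856 F [-0.1 -0.7 -0.3] tilt [ 1.e-04 -1.e+00  2.e-03]
```

View pics/p2.png

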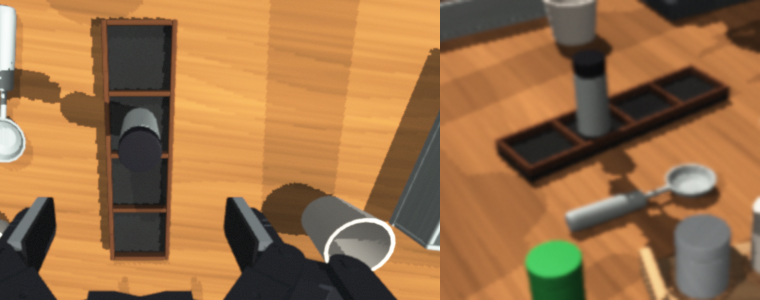

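The tube stands upright in the second compartment, its cap at wrist pixel (320,212) as predicted. Next is the jar.

```bash
python3 -m creep '[{"tx":-0.012,"ty":0,"tz":0.008,"yaw":0},{"tx":-0.02,"ty":0,"tz":0,"yaw":0},{"tx":-0.03,"ty":0,"tz":0,"yaw":0},{"tx":-0.03,"ty":0,"tz":0,"yaw":0},{"tx":-0.03,"ty":0,"tz":0,"yaw":0},{"tx":-0.03,"ty":0,"tz":0,"yaw":0},{"tx":-0.03,"ty":0,"tz":0,"yaw":0},{"tx":-0.03,"ty":0,"tz":0,"yaw":0},{"tx":-0.03,"ty":0,"tz":0,"yaw":0},{"tx":-0.025,"ty":0,"tz":0,"yaw":0},{"tx":-0.016,"ty":0,"tz":0,"yaw":0},{"tx":-0.01,"ty":0,"tz":0,"yaw":0}]'; python3 -m creep '[{"tx":0,"ty":0,"tz":0,"yaw":0.05},{"tx":0,"ty":0,"tz":0,"yaw":0.08},{"tx":0,"ty":0,"tz":0,"yaw":0.08},{"tx":0,"ty":0,"tz":0,"yaw":0.08},{"tx":0,"ty":0,"tz":0,"yaw":0.08},{"tx":0,"ty":0,"tz":0,"yaw":0.03},{"tx":0,"ty":0,"tz":0,"yaw":0},{"tx":0,"ty":0,"tz":0,"yaw":0}]'; python3 -c "
from h import *
go(.5217,-.143,.05,1.30)"
```

```text
time_s: 13.95
ee_pos: [0.5216, -0.1439, 0.182]
tool_rot: [-1.144, -1.302, 1.303]
ft_force: [0.5, 0.4, -0.3]
gripper_width: 0.0854
time_s: 14.75
ee_pos: [0.5221, -0.142, 0.1826]
tool_rot: [-1.324, -1.008, 1.009]
ft_force: [0.6, -0.4, 0.1]
gripper_width: 0.0854
t 14.75 pos [ 0.5221 -0.142   0.1826] h 1.3016 tx ty tz [-0.0011  0.1326  0.    ] yaw 0.0016 w 0.0854 F [ 0.6 -0.4  0.1] tilt [ 3.e-04 -1.e+00  7.e-04]
```

```bash
python3 -m creep '[{"tx":-0.001,"ty":0.01,"tz":0,"yaw":0},{"tx":0,"ty":0.02,"tz":0,"yaw":0},{"tx":0,"ty":0.022,"tz":0,"yaw":0},{"tx":0,"ty":0.022,"tz":0,"yaw":0},{"tx":0,"ty":0.022,"tz":0,"yaw":0},{"tx":0,"ty":0.02,"tz":0,"yaw":0},{"tx":0,"ty":0.012,"tz":0,"yaw":0},{"tx":0,"ty":0.004,"tz":0,"yaw":0},{"tx":0,"ty":0,"tz":0,"yaw":0}]'; python3 -m creep '[{"tx":0,"ty":0,"tz":0,"yaw":0},{"tx":0,"ty":0,"tz":0,"yaw":0},{"tx":0,"ty":0,"tz":0,"yaw":0},{"tx":0,"ty":0,"tz":0,"yaw":0},{"tx":0,"ty":0,"tz":0,"yaw":0},{"tx":0,"ty":0,"tz":0,"yaw":0},{"tx":0,"ty":0,"tz":0,"yaw":0},{"tx":0,"ty":0,"tz":0,"yaw":0},{"tx":0,"ty":0,"tz":0,"yaw":0}]' 1 30; python3 -c "
from h import *
go(.5217,-.143,.18,1.30)"
```

```text
time_s: 15.65
ee_pos: [0.5219, -0.1434, 0.0504]
tool_rot: [-1.324, -1.007, 1.008]
ft_force: [0.1, -0.5, -0.8]
gripper_width: 0.085
time_s: 16.55
ee_pos: [0.5226, -0.1439, 0.0518]
tool_rot: [-1.327, -1.008, 1.007]
ft_force: [-0.9, -0.3, 6.1]
gripper_width: 0.0432
t 16.55 pos [ 0.5226 -0.1439  0.0518] h 1.3 tx ty tz [ 0.0005 -0.1282  0.0009] yaw 0.0 w 0.0432 F [-0.9 -0.3  6.1] tilt [-4.0e-04 -1.0e+00 -1.8e-03]
```

```bash
python3 -m creep '[{"tx":0,"ty":-0.005,"tz":0,"yaw":0},{"tx":0,"ty":-0.01,"tz":0,"yaw":0},{"tx":0,"ty":-0.02,"tz":0,"yaw":0},{"tx":0,"ty":-0.025,"tz":0,"yaw":0},{"tx":0,"ty":-0.025,"tz":0,"yaw":0},{"tx":0,"ty":-0.025,"tz":0,"yaw":0},{"tx":0,"ty":-0.015,"tz":0,"yaw":0},{"tx":0,"ty":-0.005,"tz":0,"yaw":0},{"tx":0,"ty":0,"tz":0,"yaw":0}]'; python3 -c "
from h import *
go(.559,.158,.18,1.702)"
```

```text
time_s: 17.45
ee_pos: [0.5223, -0.1436, 0.1816]
tool_rot: [-1.327, -1.008, 1.007]
ft_force: [0.1, -0.0, -2.6]
gripper_width: 0.0432
t 17.45 pos [ 0.5223 -0.1436  0.1816] h 1.3 tx ty tz [0.3004 0.0014 0.0453] yaw -0.402 w 0.0432 F [ 0.1 -0.  -2.6] tilt [-3.0e-04 -1.0e+00 -1.4e-03]
```

```bash
python3 -m creep '[{"tx":0.01,"ty":0,"tz":0.0015,"yaw":0},{"tx":0.02,"ty":0,"tz":0.003,"yaw":0},{"tx":0.03,"ty":0,"tz":0.0045,"yaw":0},{"tx":0.03,"ty":0,"tz":0.0045,"yaw":0},{"tx":0.03,"ty":0,"tz":0.0045,"yaw":0},{"tx":0.03,"ty":0,"tz":0.0045,"yaw":0},{"tx":0.03,"ty":0,"tz":0.0045,"yaw":0},{"tx":0.03,"ty":0,"tz":0.0045,"yaw":0},{"tx":0.03,"ty":0,"tz":0.0045,"yaw":0},{"tx":0.03,"ty":0,"tz":0.0045,"yaw":0},{"tx":0.02,"ty":0,"tz":0.003,"yaw":0},{"tx":0.01,"ty":0,"tz":0.0015,"yaw":0}]';  python3 -m creep '[{"tx":0,"ty":0,"tz":0,"yaw":-0.03},{"tx":0,"ty":0,"tz":0,"yaw":-0.06},{"tx":0,"ty":0,"tz":0,"yaw":-0.08},{"tx":0,"ty":0,"tz":0,"yaw":-0.08},{"tx":0,"ty":0,"tz":0,"yaw":-0.08},{"tx":0,"ty":0,"tz":0,"yaw":-0.05},{"tx":0,"ty":0,"tz":0,"yaw":-0.02},{"tx":0,"ty":0,"tz":0,"yaw":0},{"tx":0,"ty":0,"tz":0,"yaw":0}]'; python3 -c "
from h import *
go(.559,.158,.044,1.702)"
```

```text
time_s: 18.65
ee_pos: [0.5578, 0.16, 0.1793]
tool_rot: [-1.322, -1.007, 1.01]
ft_force: [-0.1, -0.1, -1.6]
gripper_width: 0.0433
time_s: 19.55
ee_pos: [0.5589, 0.157, 0.1806]
tool_rot: [-1.146, -1.302, 1.303]
ft_force: [0.2, -0.5, -2.1]
gripper_width: 0.0435
t 19.55 pos [0.5589 0.157  0.1806] h 1.6987 tx ty tz [ 0.001   0.1366 -0.0003] yaw -0.0033 w 0.0435 F [ 0.2 -0.5 -2.1] tilt [-2.e-04 -1.e+00  4.e-04]
```

```bash
python3 -m creep '[{"tx":0.001,"ty":0.008,"tz":0,"yaw":0},{"tx":0,"ty":0.018,"tz":0,"yaw":0},{"tx":0,"ty":0.022,"tz":0,"yaw":0},{"tx":0,"ty":0.022,"tz":0,"yaw":0},{"tx":0,"ty":0.022,"tz":0,"yaw":0},{"tx":0,"ty":0.018,"tz":0,"yaw":0},{"tx":0,"ty":0.01,"tz":0,"yaw":0},{"tx":0,"ty":0.006,"tz":0,"yaw":0},{"tx":0,"ty":0.004,"tz":0,"yaw":0},{"tx":0,"ty":0.002,"tz":0,"yaw":0},{"tx":0,"ty":0,"tz":0,"yaw":0}]'; python3 -c "
from h import *
go(.559,.158,.044,1.702)"
```

```text
time_s: 20.65
ee_pos: [0.5592, 0.1586, 0.0492]
tool_rot: [-1.146, -1.304, 1.303]
ft_force: [0.1, -0.0, -1.2]
gripper_width: 0.0434
t 20.65 pos [0.5592 0.1586 0.0492] h 1.7 tx ty tz [-0.0006  0.0052  0.0002] yaw -0.002 w 0.0434 F [ 0.1 -0.  -1.2] tilt [-1.e-04 -1.e+00 -8.e-04]
```

```bash
python3 -m creep '[{"tx":0,"ty":0.002,"tz":0,"yaw":0},{"tx":0,"ty":0.001,"tz":0,"yaw":0},{"tx":0,"ty":0.001,"tz":0,"yaw":0},{"tx":0,"ty":0,"tz":0,"yaw":0}]';python3 -m creep '[{"tx":0,"ty":0.001,"tz":0,"yaw":0},{"tx":0,"ty":0,"tz":0,"yaw":0}]'; python3 -m creep '[{"tx":0,"ty":0.001,"tz":0,"yaw":0},{"tx":0,"ty":0,"tz":0,"yaw":0}]'
```

```text
time_s: 21.05
ee_pos: [0.5588, 0.1586, 0.0448]
tool_rot: [-1.145, -1.304, 1.304]
ft_force: [0.2, -0.6, -1.4]
gripper_width: 0.0436
time_s: 21.25
ee_pos: [0.559, 0.1586, 0.0439]
tool_rot: [-1.145, -1.304, 1.304]
ft_force: [-0.4, 0.1, -2.2]
gripper_width: 0.0434
time_s: 21.45
ee_pos: [0.559, 0.1586, 0.0438]
tool_rot: [-1.146, -1.304, 1.304]
ft_force: [-3.1, -0.9, 7.3]
gripper_width: 0.0431
```

The jar touches down as well. Release and rise.

```bash
python3 -m creep '[{"tx":0,"ty":0,"tz":0,"yaw":0},{"tx":0,"ty":0,"tz":0,"yaw":0},{"tx":0,"ty":0,"tz":0,"yaw":0},{"tx":0,"ty":0,"tz":0,"yaw":0},{"tx":0,"ty":0,"tz":0,"yaw":0},{"tx":0,"ty":0,"tz":0,"yaw":0},{"tx":0,"ty":0,"tz":0,"yaw":0},{"tx":0,"ty":0,"tz":0,"yaw":0}]' -1; python3 -m creep '[{"tx":0,"ty":-0.005,"tz":0,"yaw":0},{"tx":0,"ty":-0.01,"tz":0,"yaw":0},{"tx":0,"ty":-0.02,"tz":0,"yaw":0},{"tx":0,"ty":-0.03,"tz":0,"yaw":0},{"tx":0,"ty":-0.03,"tz":0,"yaw":0},{"tx":0,"ty":-0.025,"tz":0,"yaw":0},{"tx":0,"ty":-0.015,"tz":0,"yaw":0},{"tx":0,"ty":0,"tz":0,"yaw":0}]'; python3 - <<'E'
from h import *
b=read_camera("side");w=read_camera("wrist")
print(proj(w,(.4922,.1493,.096)),proj(w,(.559,.158,.088)))
A=w["frame"][60:360];B=cv2.resize(b["frame"][100:250,190:350],None,fx=2,fy=2)
cv2.imwrite("pics/p3.png",np.hstack([A[:,180:620],B])[:,:,::-1])
go(.4542,-.1313,.18,1.30)
E
```

```text
time_s: 22.25
ee_pos: [0.5588, 0.1586, 0.0428]
tool_rot: [-1.145, -1.304, 1.304]
ft_force: [0.6, 0.1, 0.1]
gripper_width: 0.0852
time_s: 23.05
ee_pos: [0.5606, 0.1588, 0.1815]
tool_rot: [-1.15, -1.309, 1.301]
ft_force: [0.3, -0.3, 0.1]
gripper_width: 0.0853
[319.17116246 122.62721209] [319.2462855 208.644855 ]
t 23.15 pos [0.5588 0.1586 0.1782] h 1.7 tx ty tz [-0.274  -0.0019  0.1411] yaw 0.4 w 0.0857 F [ 0.   0.2 -0.4] tilt [-0.e+00 -1.e+00 -8.e-04]
```

View pics/p3.png

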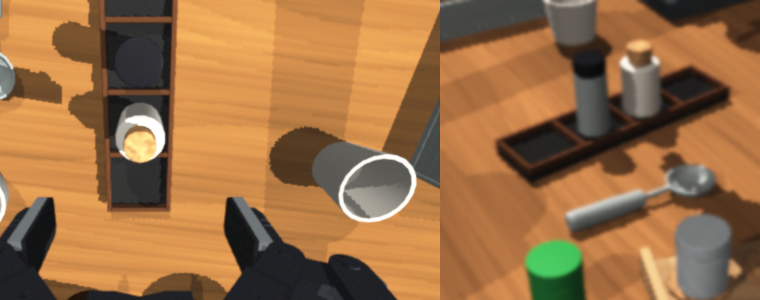

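The tube and jar stand upright in compartments 2 and 3. Next is the tin.

```bash
python3 -m creep '[{"tx":-0.01,"ty":0,"tz":0.005,"yaw":0},{"tx":-0.018,"ty":0,"tz":0.009,"yaw":0},{"tx":-0.028,"ty":0,"tz":0.0145,"yaw":0},{"tx":-0.028,"ty":0,"tz":0.0145,"yaw":0},{"tx":-0.028,"ty":0,"tz":0.0145,"yaw":0},{"tx":-0.028,"ty":0,"tz":0.0145,"yaw":0},{"tx":-0.028,"ty":0,"tz":0.0145,"yaw":0},{"tx":-0.028,"ty":0,"tz":0.0145,"yaw":0},{"tx":-0.028,"ty":0,"tz":0.0145,"yaw":0},{"tx":-0.026,"ty":0,"tz":0.0135,"yaw":0},{"tx":-0.016,"ty":0,"tz":0.008,"yaw":0},{"tx":-0.008,"ty":0,"tz":0.004,"yaw":0}]'; python3 -m creep '[{"tx":0,"ty":0,"tz":0,"yaw":0.05},{"tx":0,"ty":0,"tz":0,"yaw":0.08},{"tx":0,"ty":0,"tz":0,"yaw":0.08},{"tx":0,"ty":0,"tz":0,"yaw":0.08},{"tx":0,"ty":0,"tz":0,"yaw":0.08},{"tx":0,"ty":0,"tz":0,"yaw":0.03},{"tx":0,"ty":0,"tz":0,"yaw":0},{"tx":0,"ty":0,"tz":0,"yaw":0}]'; python3 -c "
from h import *
go(.4542,-.1315,.046,1.30)"
```

```text
time_s: 24.35
ee_pos: [0.4527, -0.1328, 0.1767]
tool_rot: [-1.144, -1.301, 1.303]
ft_force: [0.1, 1.0, -0.6]
gripper_width: 0.0858
time_s: 25.15
ee_pos: [0.4539, -0.1309, 0.1773]
tool_rot: [-1.324, -1.008, 1.009]
ft_force: [-0.5, 0.9, 0.2]
gripper_width: 0.0856
t 25.15 pos [ 0.4539 -0.1309  0.1773] h 1.3013 tx ty tz [-0.0005  0.1313 -0.0005] yaw 0.0013 w 0.0856 F [-0.5  0.9  0.2] tilt [ 3.0e-04 -1.0e+00  1.2e-03]
```

```bash
python3 -m creep '[{"tx":0,"ty":0.01,"tz":0,"yaw":0},{"tx":0,"ty":0.02,"tz":0,"yaw":0},{"tx":0,"ty":0.022,"tz":0,"yaw":0},{"tx":0,"ty":0.022,"tz":0,"yaw":0},{"tx":0,"ty":0.022,"tz":0,"yaw":0},{"tx":0,"ty":0.02,"tz":0,"yaw":0},{"tx":0,"ty":0.012,"tz":0,"yaw":0},{"tx":0,"ty":0.003,"tz":0,"yaw":0},{"tx":0,"ty":0,"tz":0,"yaw":0}]'; python3 -m creep '[{"tx":0,"ty":0,"tz":0,"yaw":0},{"tx":0,"ty":0,"tz":0,"yaw":0},{"tx":0,"ty":0,"tz":0,"yaw":0},{"tx":0,"ty":0,"tz":0,"yaw":0},{"tx":0,"ty":0,"tz":0,"yaw":0},{"tx":0,"ty":0,"tz":0,"yaw":0},{"tx":0,"ty":0,"tz":0,"yaw":0},{"tx":0,"ty":0,"tz":0,"yaw":0},{"tx":0,"ty":0,"tz":0,"yaw":0}]' 1 30; python3 -c "
from h import *
go(.4542,-.1315,.046,1.30)"
```

```text
time_s: 26.05
ee_pos: [0.4538, -0.131, 0.0461]
tool_rot: [-1.324, -1.007, 1.008]
ft_force: [-0.2, -0.2, 0.1]
gripper_width: 0.0854
time_s: 26.95
ee_pos: [0.4549, -0.1316, 0.0476]
tool_rot: [-1.327, -1.008, 1.007]
ft_force: [0.3, 0.4, 6.4]
gripper_width: 0.0451
t 26.95 pos [ 0.4549 -0.1316  0.0476] h 1.3 tx ty tz [-0.0001  0.0016  0.0007] yaw -0.0 w 0.0451 F [0.3 0.4 6.4] tilt [-3.0e-04 -1.0e+00 -1.6e-03]
```

```bash
python3 -m creep '[{"tx":0,"ty":-0.005,"tz":0,"yaw":0},{"tx":0,"ty":-0.01,"tz":0,"yaw":0},{"tx":0,"ty":-0.02,"tz":0,"yaw":0},{"tx":0,"ty":-0.025,"tz":0,"yaw":0},{"tx":0,"ty":-0.025,"tz":0,"yaw":0},{"tx":0,"ty":-0.025,"tz":0,"yaw":0},{"tx":0,"ty":-0.015,"tz":0,"yaw":0},{"tx":0,"ty":-0.005,"tz":0,"yaw":0},{"tx":0,"ty":0,"tz":0,"yaw":0}]'; python3 -c "
from h import *
go(.626,.167,.18,1.702)"
```

```text
time_s: 27.85
ee_pos: [0.4545, -0.1314, 0.1776]
tool_rot: [-1.327, -1.008, 1.007]
ft_force: [-0.0, -0.2, -1.8]
gripper_width: 0.045
t 27.85 pos [ 0.4545 -0.1314  0.1776] h 1.3 tx ty tz [ 0.3334 -0.0024 -0.0854] yaw -0.402 w 0.045 F [-0.  -0.2 -1.8] tilt [-4.0e-04 -1.0e+00 -1.5e-03]
```

```bash
python3 -m creep '[{"tx":0.01,"ty":0,"tz":-0.0026,"yaw":0},{"tx":0.02,"ty":0,"tz":-0.005,"yaw":0},{"tx":0.034,"ty":0,"tz":-0.0087,"yaw":0},{"tx":0.034,"ty":0,"tz":-0.0087,"yaw":0},{"tx":0.034,"ty":0,"tz":-0.0087,"yaw":0},{"tx":0.034,"ty":0,"tz":-0.0087,"yaw":0},{"tx":0.034,"ty":0,"tz":-0.0087,"yaw":0},{"tx":0.034,"ty":0,"tz":-0.0087,"yaw":0},{"tx":0.034,"ty":0,"tz":-0.0087,"yaw":0},{"tx":0.034,"ty":0,"tz":-0.0087,"yaw":0},{"tx":0.02,"ty":0,"tz":-0.005,"yaw":0},{"tx":0.0115,"ty":0,"tz":-0.003,"yaw":0}]';  python3 -m creep '[{"tx":0,"ty":0,"tz":0,"yaw":-0.03},{"tx":0,"ty":0,"tz":0,"yaw":-0.06},{"tx":0,"ty":0,"tz":0,"yaw":-0.08},{"tx":0,"ty":0,"tz":0,"yaw":-0.08},{"tx":0,"ty":0,"tz":0,"yaw":-0.08},{"tx":0,"ty":0,"tz":0,"yaw":-0.05},{"tx":0,"ty":0,"tz":0,"yaw":-0.02},{"tx":0,"ty":0,"tz":0,"yaw":0},{"tx":0,"ty":0,"tz":0,"yaw":0}]'; python3 -c "
from h import *
go(.626,.167,.04,1.702)"
```

```text
time_s: 29.05
ee_pos: [0.6253, 0.1698, 0.1747]
tool_rot: [-1.322, -1.007, 1.01]
ft_force: [0.6, -0.1, -2.6]
gripper_width: 0.0453
time_s: 29.95
ee_pos: [0.6254, 0.1667, 0.1767]
tool_rot: [-1.146, -1.303, 1.303]
ft_force: [-0.0, -0.2, -0.3]
gripper_width: 0.0453
t 29.95 pos [0.6254 0.1667 0.1767] h 1.6988 tx ty tz [ 0.0002  0.1367 -0.0007] yaw -0.0032 w 0.0453 F [-0.  -0.2 -0.3] tilt [-1.e-04 -1.e+00  4.e-04]
```

```bash
python3 -m creep '[{"tx":0,"ty":0.008,"tz":-0.001,"yaw":0},{"tx":0,"ty":0.018,"tz":0,"yaw":0},{"tx":0,"ty":0.022,"tz":0,"yaw":0},{"tx":0,"ty":0.022,"tz":0,"yaw":0},{"tx":0,"ty":0.022,"tz":0,"yaw":0},{"tx":0,"ty":0.018,"tz":0,"yaw":0},{"tx":0,"ty":0.01,"tz":0,"yaw":0},{"tx":0,"ty":0.006,"tz":0,"yaw":0},{"tx":0,"ty":0.003,"tz":0,"yaw":0},{"tx":0,"ty":0.002,"tz":0,"yaw":0},{"tx":0,"ty":0,"tz":0,"yaw":0}]'; python3 -m creep '[{"tx":0,"ty":0.002,"tz":0,"yaw":0},{"tx":0,"ty":0.001,"tz":0,"yaw":0},{"tx":0,"ty":0,"tz":0,"yaw":0},{"tx":0,"ty":0,"tz":0,"yaw":0}]'
```

```text
time_s: 31.05
ee_pos: [0.627, 0.1675, 0.0463]
tool_rot: [-1.146, -1.305, 1.303]
ft_force: [-0.7, 0.5, -0.6]
gripper_width: 0.0452
time_s: 31.45
ee_pos: [0.6266, 0.1674, 0.0429]
tool_rot: [-1.145, -1.304, 1.304]
ft_force: [0.1, 0.5, -1.3]
gripper_width: 0.0453
```

```bash
python3 -m creep '[{"tx":0,"ty":0.001,"tz":0,"yaw":0},{"tx":0,"ty":0.001,"tz":0,"yaw":0},{"tx":0,"ty":0,"tz":0,"yaw":0}]';python3 -m creep '[{"tx":0,"ty":0.001,"tz":0,"yaw":0},{"tx":0,"ty":0,"tz":0,"yaw":0}]'; python3 -m creep '[{"tx":0,"ty":0.001,"tz":0,"yaw":0},{"tx":0,"ty":0,"tz":0,"yaw":0}]'
```

```text
time_s: 31.75
ee_pos: [0.6265, 0.1674, 0.0406]
tool_rot: [-1.145, -1.303, 1.304]
ft_force: [0.8, -0.6, -0.1]
gripper_width: 0.0451
time_s: 31.95
ee_pos: [0.6266, 0.1674, 0.0398]
tool_rot: [-1.145, -1.304, 1.304]
ft_force: [-0.7, 0.2, -0.5]
gripper_width: 0.0454
time_s: 32.15
ee_pos: [0.6269, 0.1674, 0.0396]
tool_rot: [-1.146, -1.304, 1.303]
ft_force: [-2.5, -0.4, 4.4]
gripper_width: 0.045
```

```bash
python3 -m creep '[{"tx":0,"ty":0,"tz":0,"yaw":0},{"tx":0,"ty":0,"tz":0,"yaw":0},{"tx":0,"ty":0,"tz":0,"yaw":0},{"tx":0,"ty":0,"tz":0,"yaw":0},{"tx":0,"ty":0,"tz":0,"yaw":0},{"tx":0,"ty":0,"tz":0,"yaw":0},{"tx":0,"ty":0,"tz":0,"yaw":0},{"tx":0,"ty":0,"tz":0,"yaw":0}]' -1; python3 -m creep '[{"tx":0,"ty":-0.005,"tz":0,"yaw":0},{"tx":0,"ty":-0.01,"tz":0,"yaw":0},{"tx":0,"ty":-0.02,"tz":0,"yaw":0},{"tx":0,"ty":-0.03,"tz":0,"yaw":0},{"tx":0,"ty":-0.03,"tz":0,"yaw":0},{"tx":0,"ty":-0.025,"tz":0,"yaw":0},{"tx":0,"ty":-0.015,"tz":0,"yaw":0},{"tx":0,"ty":0,"tz":0,"yaw":0}]'; python3 - <<'E'
from h import *
b=read_camera("side");w=read_camera("wrist");s=read_camera("scene")
B=cv2.resize(b["frame"][100:250,190:350],None,fx=2,fy=2);A=cv2.resize(s["frame"][130:280,180:400],None,fx=2,fy=2)
cv2.imwrite("pics/p4.png",np.hstack([A,B])[:,:,::-1])
cc=np.array([(.6215,-.193),(.6344,-.1538),(.6711,-.1647),(.6595,-.204)])
print("lid", [proj(s,(*p,.088)).round(1) for p in cc], cc.mean(0))
go(.6466,-.1789,.18,1.28)
E
```

```text
time_s: 32.95
ee_pos: [0.6266, 0.1674, 0.0388]
tool_rot: [-1.145, -1.304, 1.304]
ft_force: [0.3, -0.5, -0.8]
gripper_width: 0.0855
time_s: 33.75
ee_pos: [0.6284, 0.1676, 0.178]
tool_rot: [-1.15, -1.309, 1.3]
ft_force: [0.5, 0.4, -0.4]
gripper_width: 0.0855
lid [array([218.4, 216.1]), array([237.1, 227.6]), array([223.9, 244.6]), array([204.6, 233.4])] [ 0.646625 -0.178875]
t 33.9 pos [0.6261 0.1673 0.1732] h 1.7001 tx ty tz [-0.346  -0.0068  0.0243] yaw 0.4201 w 0.0855 F [ 0.4  0.2 -0.6] tilt [-0.     -1.      0.0011]
```

View pics/p4.png

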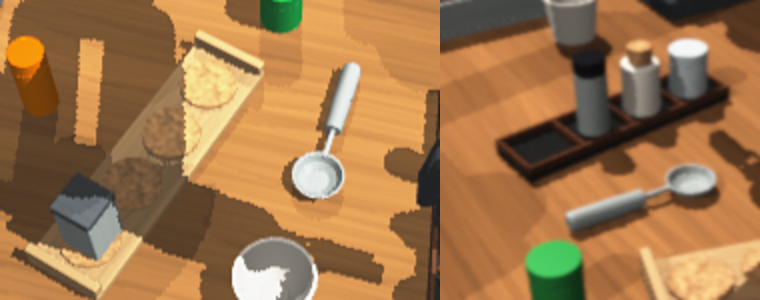

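Three samples stand upright in the rack, and only the canister is left, at scene pixel (221,231).

```bash
python3 -m creep '[{"tx":-0.01,"ty":-0.007,"tz":0.001,"yaw":0},{"tx":-0.02,"ty":0,"tz":0.0015,"yaw":0},{"tx":-0.035,"ty":0,"tz":0.0025,"yaw":0},{"tx":-0.035,"ty":0,"tz":0.0025,"yaw":0},{"tx":-0.035,"ty":0,"tz":0.0025,"yaw":0},{"tx":-0.035,"ty":0,"tz":0.0025,"yaw":0},{"tx":-0.035,"ty":0,"tz":0.0025,"yaw":0},{"tx":-0.035,"ty":0,"tz":0.0025,"yaw":0},{"tx":-0.035,"ty":0,"tz":0.0025,"yaw":0},{"tx":-0.035,"ty":0,"tz":0.0025,"yaw":0},{"tx":-0.022,"ty":0,"tz":0.0015,"yaw":0},{"tx":-0.014,"ty":0,"tz":0,"yaw":0}]'; python3 -m creep '[{"tx":0,"ty":0,"tz":0,"yaw":0.05},{"tx":0,"ty":0,"tz":0,"yaw":0.08},{"tx":0,"ty":0,"tz":0,"yaw":0.08},{"tx":0,"ty":0,"tz":0,"yaw":0.08},{"tx":0,"ty":0,"tz":0,"yaw":0.08},{"tx":0,"ty":0,"tz":0,"yaw":0.05},{"tx":0,"ty":0,"tz":0,"yaw":0},{"tx":0,"ty":0,"tz":0,"yaw":0}]'; python3 - <<'E'
from h import *
go(.6466,-.1789,.06,1.28)
w=read_camera("wrist")
print([proj(w,(*p,.088)).round(1) for p in [(.6215,-.193),(.6344,-.1538),(.6711,-.1647),(.6595,-.204)]])
cv2.imwrite("pics/w5.png",cv2.resize(w["frame"][120:320,200:440],None,fx=3,fy=3)[:,:,::-1])
E
```

```text
time_s: 35.1
ee_pos: [0.6466, -0.1816, 0.1799]
tool_rot: [-1.145, -1.301, 1.303]
ft_force: [-0.6, -0.3, -0.5]
gripper_width: 0.0857
time_s: 35.9
ee_pos: [0.6472, -0.1786, 0.1805]
tool_rot: [-1.331, -0.993, 0.994]
ft_force: [-0.5, -0.2, 0.6]
gripper_width: 0.0852
t 35.9 pos [ 0.6472 -0.1786  0.1805] h 1.2817 tx ty tz [-0.0005  0.1205  0.0004] yaw 0.0017 w 0.0852 F [-0.5 -0.2  0.6] tilt [ 2.e-04 -1.e+00  8.e-04]
[array([293. , 184.8]), array([345.5, 186.2]), array([344.2, 230.9]), array([294.7, 231. ])]
```

View pics/w5.png

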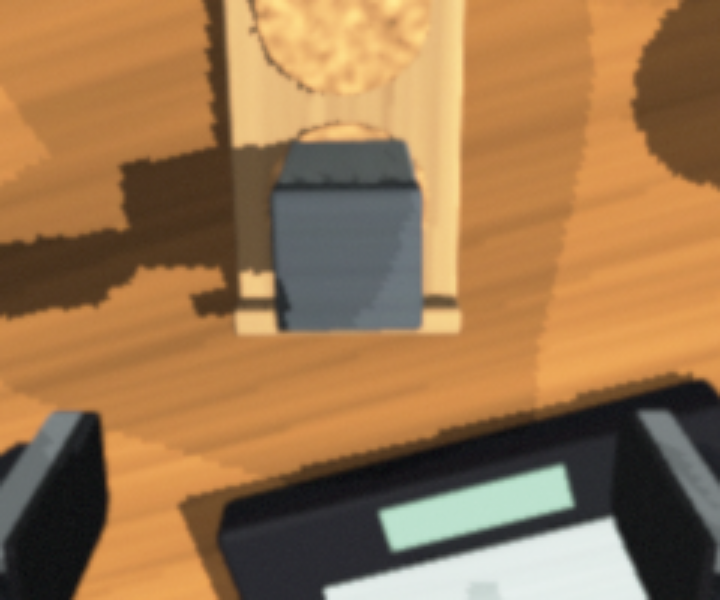

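The lid spans x 291–341 and y 182–230 in wrist pixels and is square to the jaws. It sits about 2.5 mm to −tx of my estimate, so I shift and descend.

```bash
python3 -m creep '[{"tx":-0.0025,"ty":0.01,"tz":0,"yaw":0},{"tx":0,"ty":0.02,"tz":0,"yaw":0},{"tx":0,"ty":0.022,"tz":0,"yaw":0},{"tx":0,"ty":0.022,"tz":0,"yaw":0},{"tx":0,"ty":0.022,"tz":0,"yaw":0},{"tx":0,"ty":0.02,"tz":0,"yaw":0},{"tx":0,"ty":0.012,"tz":0,"yaw":0},{"tx":0,"ty":0.002,"tz":0,"yaw":0},{"tx":0,"ty":0,"tz":0,"yaw":0}]'; python3 -m creep '[{"tx":0,"ty":0,"tz":0,"yaw":0},{"tx":0,"ty":0,"tz":0,"yaw":0},{"tx":0,"ty":0,"tz":0,"yaw":0},{"tx":0,"ty":0,"tz":0,"yaw":0},{"tx":0,"ty":0,"tz":0,"yaw":0},{"tx":0,"ty":0,"tz":0,"yaw":0},{"tx":0,"ty":0,"tz":0,"yaw":0},{"tx":0,"ty":0,"tz":0,"yaw":0},{"tx":0,"ty":0,"tz":0,"yaw":0}]' 1 30; python3 -m creep '[{"tx":0,"ty":-0.005,"tz":0,"yaw":0},{"tx":0,"ty":-0.01,"tz":0,"yaw":0},{"tx":0,"ty":-0.02,"tz":0,"yaw":0},{"tx":0,"ty":-0.025,"tz":0,"yaw":0},{"tx":0,"ty":-0.025,"tz":0,"yaw":0},{"tx":0,"ty":-0.025,"tz":0,"yaw":0},{"tx":0,"ty":-0.015,"tz":0,"yaw":0},{"tx":0,"ty":-0.005,"tz":0,"yaw":0},{"tx":0,"ty":0,"tz":0,"yaw":0}]'; python3 -c "
from h import *
go(.4255,.1405,.18,1.702)"
```

```text
time_s: 36.85
ee_pos: [0.6467, -0.1813, 0.0506]
tool_rot: [-1.332, -0.992, 0.993]
ft_force: [-0.8, -0.3, 1.4]
gripper_width: 0.0854
time_s: 37.75
ee_pos: [0.6472, -0.1815, 0.0518]
tool_rot: [-1.334, -0.993, 0.992]
ft_force: [-0.5, -0.1, 5.7]
gripper_width: 0.0404
time_s: 38.65
ee_pos: [0.6469, -0.1813, 0.1816]
tool_rot: [-1.334, -0.993, 0.992]
ft_force: [0.0, -1.0, -1.3]
gripper_width: 0.0401
t 38.65 pos [ 0.6469 -0.1813  0.1816] h 1.2801 tx ty tz [0.2448 0.0012 0.3043] yaw -0.4219 w 0.0401 F [ 0.  -1.  -1.3] tilt [-2.0e-04 -1.0e+00 -1.3e-03]
```

```bash
python3 -m creep '[{"tx":0.007,"ty":0,"tz":0.0087,"yaw":0},{"tx":0.015,"ty":0,"tz":0.0186,"yaw":0},{"tx":0.025,"ty":0,"tz":0.0311,"yaw":0},{"tx":0.025,"ty":0,"tz":0.0311,"yaw":0},{"tx":0.025,"ty":0,"tz":0.0311,"yaw":0},{"tx":0.025,"ty":0,"tz":0.0311,"yaw":0},{"tx":0.025,"ty":0,"tz":0.0311,"yaw":0},{"tx":0.025,"ty":0,"tz":0.0311,"yaw":0},{"tx":0.025,"ty":0,"tz":0.0311,"yaw":0},{"tx":0.025,"ty":0,"tz":0.0311,"yaw":0},{"tx":0.015,"ty":0,"tz":0.0186,"yaw":0},{"tx":0.008,"ty":0,"tz":0.0095,"yaw":0}]';  python3 -m creep '[{"tx":0,"ty":0,"tz":0,"yaw":-0.03},{"tx":0,"ty":0,"tz":0,"yaw":-0.06},{"tx":0,"ty":0,"tz":0,"yaw":-0.08},{"tx":0,"ty":0,"tz":0,"yaw":-0.08},{"tx":0,"ty":0,"tz":0,"yaw":-0.08},{"tx":0,"ty":0,"tz":0,"yaw":-0.06},{"tx":0,"ty":0,"tz":0,"yaw":-0.03},{"tx":0,"ty":0,"tz":0,"yaw":0},{"tx":0,"ty":0,"tz":0,"yaw":0}]'; python3 -c "
from h import *
go(.4255,.1405,.044,1.702)"
```

```text
time_s: 39.85
ee_pos: [0.4224, 0.1424, 0.1797]
tool_rot: [-1.33, -0.992, 0.996]
ft_force: [-0.4, -0.6, -1.1]
gripper_width: 0.0403
time_s: 40.75
ee_pos: [0.4258, 0.1402, 0.1806]
tool_rot: [-1.146, -1.302, 1.303]
ft_force: [0.6, 0.9, -0.7]
gripper_width: 0.0406
t 40.75 pos [0.4258 0.1402 0.1806] h 1.6986 tx ty tz [0.0003 0.1366 0.0002] yaw -0.0034 w 0.0406 F [ 0.6  0.9 -0.7] tilt [-2.e-04 -1.e+00  2.e-04]
```

```bash
python3 -m creep '[{"tx":0,"ty":0.008,"tz":0,"yaw":0},{"tx":0,"ty":0.018,"tz":0,"yaw":0},{"tx":0,"ty":0.022,"tz":0,"yaw":0},{"tx":0,"ty":0.022,"tz":0,"yaw":0},{"tx":0,"ty":0.022,"tz":0,"yaw":0},{"tx":0,"ty":0.018,"tz":0,"yaw":0},{"tx":0,"ty":0.01,"tz":0,"yaw":0},{"tx":0,"ty":0.006,"tz":0,"yaw":0},{"tx":0,"ty":0.003,"tz":0,"yaw":0},{"tx":0,"ty":0.002,"tz":0,"yaw":0},{"tx":0,"ty":0,"tz":0,"yaw":0}]'; python3 -m creep '[{"tx":0,"ty":0.002,"tz":0,"yaw":0},{"tx":0,"ty":0.001,"tz":0,"yaw":0},{"tx":0,"ty":0.001,"tz":0,"yaw":0},{"tx":0,"ty":0,"tz":0,"yaw":0}]'
```

```text
time_s: 41.85
ee_pos: [0.4259, 0.1407, 0.0501]
tool_rot: [-1.146, -1.304, 1.303]
ft_force: [0.3, -0.6, -2.3]
gripper_width: 0.0403
time_s: 42.25
ee_pos: [0.4254, 0.1407, 0.0458]
tool_rot: [-1.145, -1.304, 1.304]
ft_force: [0.7, 0.8, -0.9]
gripper_width: 0.04
```

```bash
python3 -m creep '[{"tx":0,"ty":0.001,"tz":0,"yaw":0},{"tx":0,"ty":0,"tz":0,"yaw":0}]'; python3 -m creep '[{"tx":0,"ty":0.001,"tz":0,"yaw":0},{"tx":0,"ty":0,"tz":0,"yaw":0}]'
```

```text
time_s: 42.45
ee_pos: [0.4254, 0.1407, 0.0447]
tool_rot: [-1.145, -1.304, 1.304]
ft_force: [0.1, -0.5, -0.9]
gripper_width: 0.0403
time_s: 42.65
ee_pos: [0.4256, 0.1407, 0.0439]
tool_rot: [-1.145, -1.304, 1.304]
ft_force: [-0.9, -0.1, -0.5]
gripper_width: 0.0401
```

```bash
python3 -m creep '[{"tx":0,"ty":0.001,"tz":0,"yaw":0},{"tx":0,"ty":0,"tz":0,"yaw":0}]'; python3 -m creep '[{"tx":0,"ty":0,"tz":0,"yaw":0},{"tx":0,"ty":0,"tz":0,"yaw":0},{"tx":0,"ty":0,"tz":0,"yaw":0},{"tx":0,"ty":0,"tz":0,"yaw":0},{"tx":0,"ty":0,"tz":0,"yaw":0},{"tx":0,"ty":0,"tz":0,"yaw":0},{"tx":0,"ty":0,"tz":0,"yaw":0},{"tx":0,"ty":0,"tz":0,"yaw":0}]' -1; python3 -m creep '[{"tx":0,"ty":-0.005,"tz":0,"yaw":0},{"tx":0,"ty":-0.01,"tz":0,"yaw":0},{"tx":0,"ty":-0.02,"tz":0,"yaw":0},{"tx":0,"ty":-0.03,"tz":0,"yaw":0},{"tx":0,"ty":-0.03,"tz":0,"yaw":0},{"tx":0,"ty":-0.03,"tz":0,"yaw":0},{"tx":0,"ty":-0.03,"tz":0,"yaw":0},{"tx":0,"ty":-0.015,"tz":0,"yaw":0},{"tx":0,"ty":0,"tz":0,"yaw":0}]'; python3 -m creep '[{"tx":-0.02,"ty":0,"tz":0,"yaw":0},{"tx":-0.03,"ty":0,"tz":0,"yaw":0},{"tx":-0.03,"ty":0,"tz":0,"yaw":0},{"tx":-0.03,"ty":0,"tz":0,"yaw":0},{"tx":-0.03,"ty":0,"tz":0,"yaw":0},{"tx":-0.02,"ty":0,"tz":0,"yaw":0},{"tx":-0.01,"ty":0,"tz":0,"yaw":0},{"tx":0,"ty":0,"tz":0,"yaw":0}]'; python3 - <<'E'
from h import *
b=read_camera("side");s=read_camera("scene");w=read_camera("wrist")
P=dict(can=(.4255,.1405,.08),tube=(.4922,.1493,.096),jar=(.559,.158,.088),tin=(.626,.167,.064))
for n in P: print(n,"scene",proj(s,P[n]).round(1),"side",proj(b,P[n]).round(1),"wrist",proj(w,P[n]).round(1))
A=cv2.resize(s["frame"][150:310,370:470],None,fx=3.5,fy=3.5)[:560];B=cv2.resize(b["frame"][110:210,210:350],None,fx=3.1,fy=3.1)
C=np.zeros((560,B.shape[1],3),np.uint8);C[:B.shape[0]]=B
cv2.imwrite("pics/p6.png",np.hstack([A,C])[:,:,::-1])
E
```

```text
time_s: 42.85
ee_pos: [0.4258, 0.1406, 0.0437]
tool_rot: [-1.146, -1.304, 1.304]
ft_force: [-3.9, -1.0, 11.2]
gripper_width: 0.0402
time_s: 43.65
ee_pos: [0.4255, 0.1407, 0.0428]
tool_rot: [-1.145, -1.304, 1.304]
ft_force: [0.0, -0.4, -0.1]
gripper_width: 0.0857
time_s: 44.55
ee_pos: [0.427, 0.1409, 0.216]
tool_rot: [-1.15, -1.309, 1.301]
ft_force: [0.2, 0.9, -1.2]
gripper_width: 0.0854
time_s: 45.35
ee_pos: [0.4471, -0.0286, 0.2122]
tool_rot: [-1.145, -1.302, 1.303]
ft_force: [0.4, 0.4, -0.5]
gripper_width: 0.0849
can scene [423.3 170.4] side [236.8 144.9] wrist [500.  195.4]
tube scene [424.1 196.4] side [263.9 128.2] wrist [496.5 267.5]
jar scene [422.3 231.8] side [289.8 122.6] wrist [480.2 319.7]
tin scene [418.9 273.3] side [313.6 123.8] wrist [460.5 352.2]
```

View pics/p6.png

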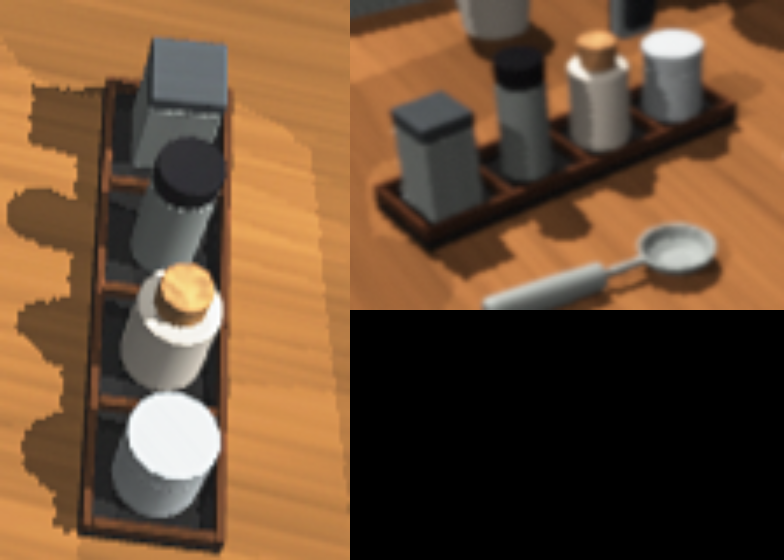

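All four stand upright in their own compartments. Top centres in the scene view are canister (423,171), tube (424,199), jar (424,233) and tin (419,274), each within about 2 px of its target. I hand the job in.

```bash
python3 -c "
from rig import *
print(hand_in())"
```

```text
the job is handed in; nothing more can be done
None
```

All four samples are in the dark rack in reverse order, and the job is handed in; no verdict is reported. From nearest the robot to farthest, the rack now holds canister, tube, jar, tin. On the board the order was tin, jar, tube, canister. I left the green tin and the orange tube alone.

- **Setting down:** I lowered each sample in 1 mm steps until it touched the floor, then opened the gripper. Touchdown came about 8 mm below the pick-up height each time, as the rack floor should give. The tube was pressed hardest, at about 16 N.
- **Last pictures:** in the scene view, each sample's top centre was within about 2 px (roughly 4 mm) of its compartment target. In both the scene and side views all four look upright. The gripper was open and clear of everything, at 45 s of the 128 s allowed.
- **What disagreed:**
  - My first side-view estimate of the rack was about 7–9 mm off the other views in y; I went with the scene and wrist cameras.
  - The wrist camera put the canister about 2.5 mm from my scene estimate, and I corrected for that before gripping.

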